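# Fetch a mount from the covered specimen carousel

## Robot

A 6-joint arm with a two-finger parallel gripper is mounted at the origin on a cart in front of the work surface, level with it; the furniture and walls round the work are solid. World frame = base frame: x ahead of the robot, y to its left, z up, the work surface at z = 0. Lengths are in mm, angles in rad, forces in N, time in s.
With the tool pointing down it reaches from about 225 to 875 mm from the base axis. Payload 3.4 kg.
Tool frame: the origin (TCP) lies on the mounting face of the last link; the fingertips stand 173 mm ahead of it and the grasp point (between the pads) lies 155 mm ahead of it; z points along the fingers, y is the line along which they close (so a half turn about z gives the same grasp; the last joint's range is limited). The gripper opens to 85 mm and grips with 20 to 120 N. Pads are 22 mm wide; open, the fingers measure 114 mm over their backs; the gripper's body (76 mm by 85 mm) begins 54 mm behind the grasp point. The pads swing forward as they close: fully open they stand 13 mm farther back than shut.
Start: joints at [-1.354, 0.276, 1.505, -0, 1.361, -0.121], TCP at [190.559, -542.524, 404.728] pointing down, gripper open.
Joint ranges: [-2.89, 2.89], [-0.75, 2.08], [0.22, 2.7], [-1.18, 4.32], [0.11, 2.71], [-2.7, 2.7]. Speed limits (rad/s): [2.57, 2.57, 3.14, 3.14, 3.14, 3.14].

## Interface

Orientations are given as a rotation vector (axis times angle).
In Python, from station import manip gives the robot as it stands.
- The arm moves only by the shell command python3 drive.py, which reads ROWS from standard input. ROWS is a JSON list that holds a single list of rows (three levels of brackets), with 1 to 5 rows, each of 7 numbers: a rotation vector rx, ry, rz in a scale on which 1.0 is pi rad, then dx, dy, dz in fractions of the full range, 1 being 750 mm, then the finger opening in mm; each row shifts and turns the commanded pose from where the row before left it, along the tool's axes as they then stand; what a row does not reach is not made up. A row lasts 1/12 s, in which the tool goes at most 41.7 mm and 0.125 rad, less where a joint would pass 70% of its speed; a pose out of reach is approached as far as the arm can. The fingers move at their own pace and stop on an object; the grip force is fixed at half the most. Time passes only in rows, so rows that do not move let the fingers close. It prints the time, the measured TCP pose, the force, the opening and the grip force at its end. Input that does not fit is refused with a message, and nothing moves.
- manip.observe(): the state, without advancing time (a new reading comes with each control period).
- manip.get_image(name): name is "side" or "top"; returns a dict with "img" (384x512x3 uint8, red, green, blue), "vertical_fov" (degrees; the focal length in pixels is half the picture's height over the tangent of half this angle, whatever the lens; pixels are square), "cx", "cy" (the principal point, pixels), "dist_coeffs" ([k1, k2, p1, p2, k3] as OpenCV has them; the pictures are not rectified), "pose" (4x4, takes a point from camera to world coordinates). Camera axes: x right, y up, looking along -z (the intrinsics and any distortion apply to the point x, -y, -z); pixel columns grow to the right and rows downward; lengths in mm; the calibration is good to about 2 mm. A picture is of the moment at which its call begins. There is no depth.
- manip.job_done(): hands the job in; it is judged then, once.
The state is a dict: "clock": time; "joint_positions": joint angles; "joint_vel": joint speeds; "tau": joint torques, N m; "eef_pos": TCP position; "ee_rot": TCP orientation; "force": force on the tool from outside, world axes, zero at the start; "torque": the same for the moment, N m; "opening": finger opening in mm; "grasp_force": force on a finger pad.
Only numpy, scipy, OpenCV 4.12 (cv2) and the standard library are available. Lean on these libraries where they do the work, as an engineer would, in place of code of your own. Each camera call takes 0.05 s, during which the arm holds its last target. There are 200 camera calls.

## Task

Turn the covered specimen carousel by its handwheel until the red mount stands in the middle of the open front, and let go of the wheel so that the carousel stands still. Then take the red mount out of its seat under the edge of the cover and set it down gently, flat and face up, in the blue tray beside the black mount; do not drop it. Leave all the other mounts sitting in their seats and the things around undisturbed.

Things in the scene. Friction and masses are not known exactly. Their poses are not given: they have to be found in the camera images.
- carousel: fixed part of the specimen carousel: white round pan 218 mm across, top at z 21 mm, on a smaller foot; carries a clear cover. Origin on the carousel's axis at worktop height, z up, -x of this frame is the middle of the open front (small red mark on the pan's edge). The cover's wall, radius 104-107 mm, goes round the back and begins 70 degrees either side of the front.
- cover_edge (a point): middle of the front edge of the cover's flat clear roof (grey bead, straight, 146 mm long, at x -82 mm, z 112 to 120 mm of the carousel's frame). The roof lies over all the seats and over half of a mount at the front, so that mount is taken with the fingers tilted some 35 degrees from vertical, coming from the front, pointing inward and down. Nothing stands before the opening.
- front_seat (a point): underside centre of a mount whose seat stands in the middle of the open front: 80 mm from the axis, 44 mm above the worktop. Each seat has two curved lips, 3 mm above the underside, on the mount's inner and outer side, about 1.7 mm off it: lift a few mm straight up before drawing out. Seat and lips are at most 24 mm wide; beside them is room for fingers down to the deck at z 30 mm.
- rotor (a joint): angle the rotor has turned since the start, rad, positive counter-clockwise seen from above; free both ways by a full turn; friction (1 to 2 N at the grip) holds it where it is left; no click stops. Rotor: deck with six seats, 60 degrees apart, five taken, the empty one near the front at first; and a black handwheel over the roof, 98 mm across, top at z 135 mm, spoked, turning with it one to one.
- grip (a point): middle of the upright grip on the handwheel: black cylinder 22 mm diameter, from z 137 to 169 mm above the worktop, spinning freely on its pin; this point is on its axis at z 154 mm, 44 mm from the carousel's axis. Hold it from above and lead it round the axis in an arc; the hand need not turn.
- red_mount: cylindrical resin mount, 30 mm diameter, 19 mm high; origin at the centre of its underside, z up through its face; loose, about 35 g. Red, the only red one: the mount to fetch.
- green_mount_a: cylindrical resin mount, 30 mm diameter, 21 mm high; origin at the centre of its underside, z up through its face; loose, about 35 g. Green, in the carousel.
- green_mount_b: cylindrical resin mount, 30 mm diameter, 15 mm high; origin at the centre of its underside, z up through its face; loose, about 35 g. Green, in the carousel.
- black_mount_a: cylindrical resin mount, 30 mm diameter, 16 mm high; origin at the centre of its underside, z up through its face; loose, about 35 g. Black, in the carousel.
- black_mount_b: cylindrical resin mount, 30 mm diameter, 17 mm high; origin at the centre of its underside, z up through its face; loose, about 35 g. Black, in the carousel.
- tray: blue open tray, loose, 300 g; outside 100 mm along its x, 150 mm along its y; origin at the centre of its underside, floor 2 mm thick, walls 2 mm thick and 26 mm high (inside from x -49 to 47 mm and y -73 to 73 mm); a thin upstand 55 mm high on its far (+x) wall at y 15 to 45 mm. The half at +y is empty.
- black_mount_c: cylindrical resin mount, 30 mm diameter, 15 mm high; origin at the centre of its underside, z up through its face; loose, about 35 g. Black, standing in the -y half of the tray, about 45 mm from the tray's centre.
- red_cap_bottle: bystander: white bottle with red cap, 44 mm diameter, 138 mm high, origin at the centre of its underside, behind the tray
- timer: bystander: white timer lying flat, 60x62x17 mm, origin at the centre of its underside, behind the tray
- tweezers: bystander: steel tweezers lying flat, 10x120x9 mm, origin at the centre of the underside, to the left of the carousel

How it is judged (in metres and radians):
On the way:
1. the red mount stands in its seat in the middle of the open front (within 20 mm), the carousel at rest and the fingers off mount and wheel (z of red_mount in the frame of carousel between 0.04 and 0.049 m and horizontal distance between red_mount and carousel between 0.072 and 0.088 m and angle between red_mount's own z axis and vertical below 0.15 rad and x of red_mount in the frame of carousel below -0.07 m and y of red_mount in the frame of carousel between -0.02 and 0.02 m and velocity of joint rotor between -0.05 and 0.05 rad/s and contact force between the fingers and anything else below 0.2 N), for 0.2 s.
At the end, for the whole second after the job is handed in: The red mount stands flat and face up (within 7 degrees) on the floor of the blue tray, at rest; the black mount still stands flat in the tray, the tray stands flat on the worktop; the other four mounts stand upright in their carousel seats (x of red_mount in the frame of tray between -0.04 and 0.038 m and y of red_mount in the frame of tray between -0.064 and 0.064 m and z of red_mount in the frame of tray between -0.002 and 0.007 m and angle between each of red_mount, black_mount_c's own z axis and vertical below 0.12 rad and x of black_mount_c in the frame of tray between -0.04 and 0.038 m and y of black_mount_c in the frame of tray between -0.064 and 0.064 m and z of black_mount_c in the frame of tray between -0.002 and 0.007 m and linear speed of red_mount below 0.02 m/s and angle between tray's own z axis and vertical below 0.06 rad and height (world z) of tray below 0.006 m and z of green_mount_a in the frame of carousel between 0.04 and 0.049 m and horizontal distance between green_mount_a and carousel between 0.072 and 0.088 m and angle between each of green_mount_a, green_mount_b, black_mount_a, black_mount_b's own z axis and vertical below 0.15 rad and z of green_mount_b in the frame of carousel between 0.04 and 0.049 m and horizontal distance between green_mount_b and carousel between 0.072 and 0.088 m and z of black_mount_a in the frame of carousel between 0.04 and 0.049 m and horizontal distance between black_mount_a and carousel between 0.072 and 0.088 m and z of black_mount_b in the frame of carousel between 0.04 and 0.049 m and horizontal distance between black_mount_b and carousel between 0.072 and 0.088 m); the robot touches nothing.
It fails at once if the red mount is dropped (falls free from more than about 25 mm) (linear speed of red_mount above 0.7 m/s and contact force between the fingers and red_mount below 0.05 N).
It fails at once if another mount is knocked or taken out of its carousel seat (z of any of green_mount_a, green_mount_b, black_mount_a, black_mount_b in the frame of carousel below 0.036 m or z of any of green_mount_a, green_mount_b, black_mount_a, black_mount_b in the frame of carousel above 0.056 m).
It fails at once if a bystander (bottle, timer, tweezers) is pushed more than 30 mm (distance of any of red_cap_bottle, timer, tweezers from where it was at the start of the episode above 0.03 m).
It also fails if it takes over 58 s, if anything falls off the work surface, if the arm or the gripper's body presses on something with over 40 N, if the wrist force passes 120 N, or if a joint passes its speed limit or range.

## Working session

There is one attempt and no reset: what is moved stays moved. The work goes in short steps, Python scripts to look and compute and a shell command to move; the robot and the scene stay as the last step left them, time stands still between calls to the robot, and variables do not carry over. Pictures are saved under pics/ and viewed, at most 11 in all, crops included, and the job is handed in when it is done.

```bash
ls; mkdir -p pics; cat > h.py <<'E'
import numpy as np, cv2
from scipy.spatial.transform import Rotation as R
from station import manip
def shot(n):
    return manip.get_image(n)
def save(d,fn,crop=None,s=1):
    im=d["img"][:,:,::-1]
    if crop: im=im[crop[1]:crop[3],crop[0]:crop[2]]
    cv2.imwrite("pics/"+fn,cv2.resize(im,None,fx=s,fy=s,interpolation=cv2.INTER_CUBIC))
def K(d):
    f=d["img"].shape[0]/2/np.tan(np.radians(d["vertical_fov"])/2)
    return np.array([[f,0,d["cx"]],[0,f,d["cy"]],[0,0,1.]])
def ray(d,uv):
    p=cv2.undistortPoints(np.array([[uv]],float),K(d),np.array(d["dist_coeffs"],float))[0,0]
    T=np.array(d["pose"]);v=T[:3,:3]@np.array([p[0],-p[1],-1]);return T[:3,3],v/np.linalg.norm(v)
def onz(d,uv,z):
    o,v=ray(d,uv);return o+v*(z-o[2])/v[2]
def tri(r1,r2):
    (a,u),(b,v)=r1,r2
    s=np.linalg.lstsq(np.c_[u,-v],b-a,rcond=None)[0]
    p,q=a+s[0]*u,b+s[1]*v
    return (p+q)/2,np.linalg.norm(p-q)
def proj(d,P):
    T=np.array(d["pose"]);c=(np.atleast_2d(P)-T[:3,3])@T[:3,:3]
    c=c*[1,-1,-1]
    return cv2.projectPoints(c.reshape(-1,1,3),np.zeros(3),np.zeros(3),K(d),np.array(d["dist_coeffs"],float))[0][:,0]
def st():
    s=manip.observe();print({k:np.round(s[k],3).tolist() for k in("clock","joint_positions","eef_pos","ee_rot","force","opening","grasp_force")})
    return s
E
python3 - <<'E'
from h import *
for n in("side","top"):
    d=shot(n);save(d,n+"0.png",s=1.5)
    print(n,d["vertical_fov"],d["cx"],d["cy"],d["dist_coeffs"],np.round(d["pose"],3).tolist())
st()
E
```

```text
drive.py
pics
station.py
side 47.26062634664515 251.6093607382612 198.37063533155867 [-0.00359833  0.          0.          0.          0.        ] [[-0.861, 0.178, -0.476, 75.206], [-0.508, -0.319, 0.8, 1088.095], [-0.01, 0.931, 0.365, 527.492], [0.0, 0.0, 0.0, 1.0]]
top 43.9309754025616 243.8675052082422 201.38475282896238 [0.00401247 0.         0.         0.         0.        ] [[-0.001, 0.997, -0.081, 454.571], [-1.0, -0.001, 0.001, 220.414], [0.001, 0.081, 0.997, 1673.799], [0.0, 0.0, 0.0, 1.0]]
{'clock': 0.1, 'joint_positions': [-1.354, 0.277, 1.506, -0.0, 1.361, -0.121], 'eef_pos': [190.509, -542.317, 403.909], 'ee_rot': [-3.095, -0.528, 0.0], 'force': [-0.267, -0.025, 0.129], 'opening': 85.363, 'grasp_force': 0.0}
```

View pics/side0.png

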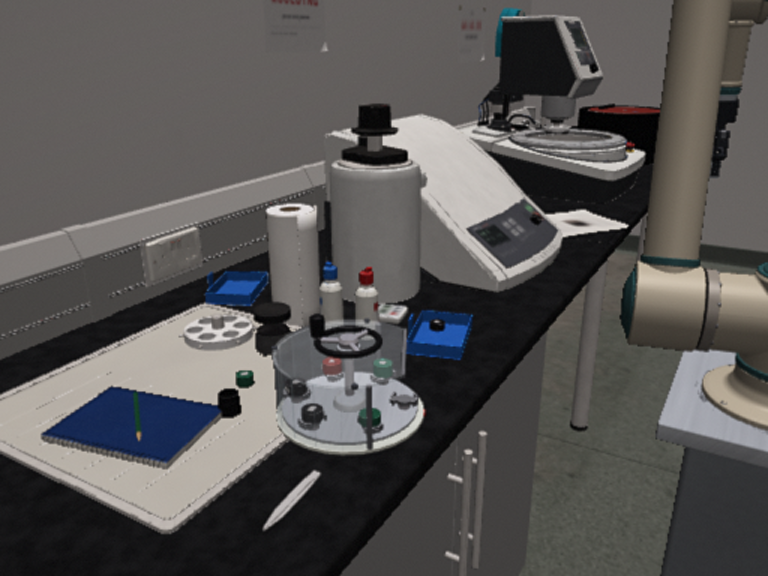

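View pics/top0.png

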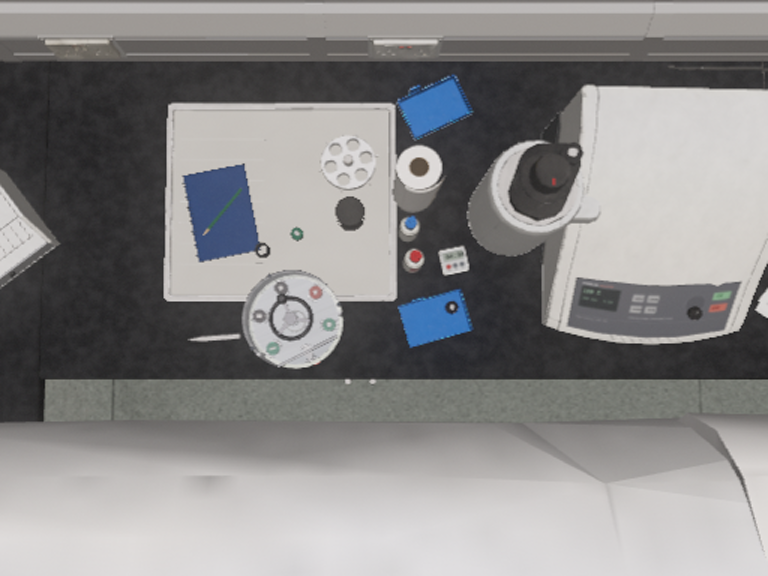

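The side picture shows the carousel around (350,400) and the working tray at (440,333). In the top picture the carousel is around (292,318), its grip around (283,298), the red mount at (316,292) and the tray at (435,318). I'll crop in closer.

```bash
python3 - <<'E'
from h import *
d=shot("top");e=shot("side")
a=d["img"][165:255,150:330];b=e["img"][180:305,170:330]
A=cv2.resize(a,None,fx=4.4,fy=4.4,interpolation=cv2.INTER_CUBIC)
cv2.imwrite("pics/topc.png",A[:,:,::-1])
cv2.imwrite("pics/sidec.png",cv2.resize(b,None,fx=4.5,fy=4.5,interpolation=cv2.INTER_CUBIC)[:,:,::-1])
E
```

```text
(no output)
```

View pics/topc.png

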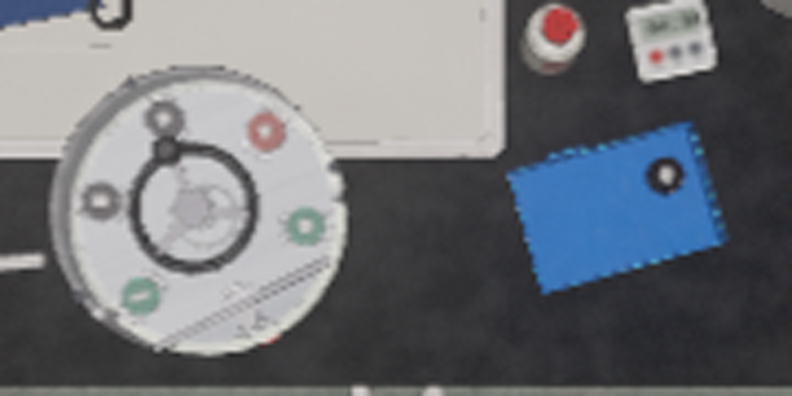

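View pics/sidec.png

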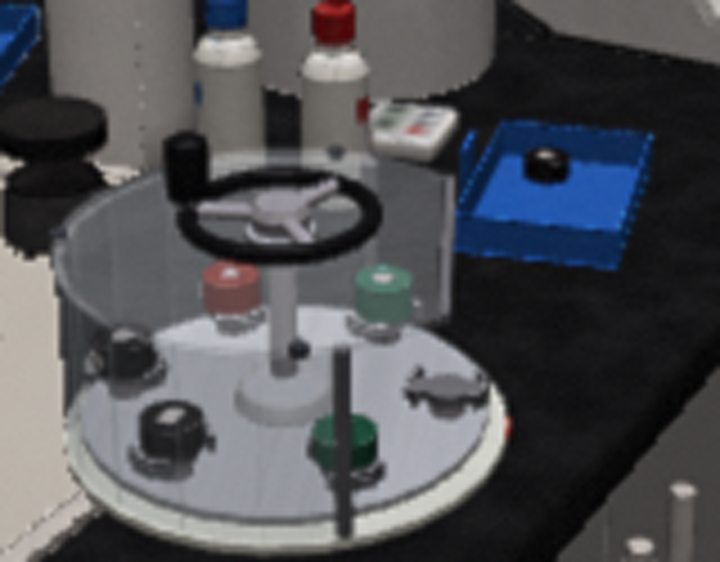

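The top crop shows the wheel centre at (193,207), grip at (165,150), red mount at (266,131), front mark at (272,340), and bead ends at (160,347) and (328,262). In the side crop the grip top is at (187,142), the red mount top at (233,270), the mark at (509,428), and the black mount at (546,160).

```bash
python3 - <<'E'
from h import *
d=shot("top");e=shot("side")
t=lambda u,v:(150+u/4.4-.4,165+v/4.4-.4)
s=lambda u,v:(170+u/4.5-.4,180+v/4.5-.4)
def T(n,a,b,z): 
    p,g=tri(ray(d,t(*a)),ray(e,s(*b)));print(n,"tri",p.round(1),"gap",round(g,1),"top onz",onz(d,t(*a),z)[:2].round(1),"side onz",onz(e,s(*b),z)[:2].round(1))
T("wheel",(193,207),(281,210),135)
T("griptop",(165,150),(187,142),169)
T("redtop",(266,131),(233,270),63)
T("mark",(272,340),(509,428),20)
T("blackc",(665,176),(546,158),17)
for p in((160,347),(328,262)): print("bead",onz(d,t(*p),120).round(1))
for n,p in dict(green1=(304,227),blk=(163,120),blk2=(101,201),green2=(141,297)).items(): print(n,onz(d,t(*p),61)[:2].round(1))
# colour masks
def cents(I,n,lo,hi,roi):
    h=cv2.cvtColor(I["img"],cv2.COLOR_RGB2HSV);m=cv2.inRange(h,lo,hi);z=np.zeros_like(m);z[roi[1]:roi[3],roi[0]:roi[2]]=m[roi[1]:roi[3],roi[0]:roi[2]]
    c=max(cv2.findContours(z,0,1)[0],key=cv2.contourArea);r=cv2.minAreaRect(c);print(n,cv2.contourArea(c),cv2.boundingRect(c),np.round(r[0],1));return c,r
c,r=cents(d,"tray top",(100,130,60),(120,255,255),(255,185,325,240))
for q in cv2.boxPoints(r): print("tray corner z26",onz(d,q,26)[:2].round(1))
cents(d,"red top",(0,50,60),(8,255,255),(195,180,225,205)); cents(d,"redx",(172,50,60),(180,255,255),(195,180,225,205))
cents(e,"red side",(0,60,50),(10,255,255),(210,232,235,255))
# pan outline in top: bright pixels
g=cv2.cvtColor(d["img"],cv2.COLOR_RGB2HSV)
E
```

```text
wheel tri [545.7 381.4 131.8] gap 0.8 top onz [545.9 381.3] side onz [541.4 387.1]
griptop tri [585.4 398.7 164.8] gap 0.1 top onz [585.  398.2] side onz [579.6 406.7]
redtop tri [608.7 332.8  63.1] gap 0.3 top onz [608.9 332.9] side onz [608.7 332.6]
mark tri [448.  330.8  15.5] gap 0.4 top onz [447.8 330.4] side onz [444.8 337.5]
blackc tri [577.9  19.3  14. ] gap 1.1 top onz [577.1  19.4] side onz [575.4  25.8]
bead [443.2 406.4 120. ]
bead [505.8 282.5 120. ]
green1 [534.7 303.4]
blk [617.7 412.7]
blk2 [554.9 460. ]
green2 [481.  428.4]
tray top 1216.0 (266, 193, 49, 39) [289.7 211.2]
tray corner z26 [583.4 146.4]
tray corner z26 [624.6  -1. ]
tray corner z26 [523.7 -27.9]
tray corner z26 [482.9 118.8]
red top 36.5 (207, 191, 7, 8) [210.  194.5]Traceback (most recent call last):
  File "<stdin>", line 20, in <module>
  File "<stdin>", line 17, in cents
ValueError: max() iterable argument is empty
```

The measurements agree with the text. The axis is at (545.5,381.3), the front faces azimuth 207°, and the red mount sits at 322.6° with radius 79.7, so the turn needed is -115.5°. Next I travel above the grip.

The rows are not in the units I measure in: shifts go in shares of 750 mm and turns go in shares of pi rad. I convert before sending: -30.3 mm is -0.0404, 27.4 mm is 0.0365.

```bash
for i in 1; do
echo '[[[0, 0, 0, 0.0365, -0.0404, 0, 85], [0, 0, 0, 0.0365, -0.0404, 0, 85], [0, 0, 0, 0.0365, -0.0404, 0, 85], [0, 0, 0, 0.0365, -0.0404, 0, 85], [0, 0, 0, 0.0365, -0.0404, 0, 85]]]' | python3 drive.py
echo '[[[0, 0, 0, 0.0365, -0.0404, 0, 85], [0, 0, 0, 0.0365, -0.0404, 0, 85], [0, 0, 0, 0.0365, -0.0404, 0, 85], [0, 0, 0, 0.0365, -0.0404, 0, 85], [0, 0, 0, 0.0365, -0.0404, 0, 85]]]' | python3 drive.py
done
cat >> h.py <<'E'
def delta(target):
    s=st();r=R.from_rotvec(s["ee_rot"]);v=r.inv().apply(np.array(target)-s["eef_pos"]);print("tool delta",v.round(1));print("axes",r.as_matrix().round(3).tolist());return v
E
python3 -c "
from h import *
delta([585.2,398.5,370])"
```

```text
clock: 0.72
eef_pos: [269.8, -352.4, 404.6]
ee_rot: [-3.097, -0.526, -0.0]
force: [1.4, -0.1, 0.2]
opening: 84.8
grasp_force: 0.0
clock: 1.13
eef_pos: [348.7, -163.9, 405.0]
ee_rot: [3.096, 0.527, 0.001]
force: [0.8, -0.2, -0.1]
opening: 85.1
grasp_force: 0.0
{'clock': 1.133, 'joint_positions': [-0.62, -0.018, 1.858, 0.0, 1.3, 0.613], 'eef_pos': [348.714, -163.907, 404.981], 'ee_rot': [3.096, 0.527, 0.001], 'force': [0.804, -0.202, -0.069], 'opening': 85.116, 'grasp_force': 0.0}
tool delta [ 409.1 -452.6   34.8]
axes [[0.944, 0.331, 0.001], [0.331, -0.944, -0.001], [0.001, 0.001, -1.0]]
```

In the tool's units: -30.3 mm is -0.0404, 27.4 mm is 0.0365.

```bash

echo '[[[0, 0, 0, 0.0365, -0.0404, 0, 85], [0, 0, 0, 0.0365, -0.0404, 0, 85], [0, 0, 0, 0.0365, -0.0404, 0, 85], [0, 0, 0, 0.0365, -0.0404, 0, 85], [0, 0, 0, 0.0365, -0.0404, 0, 70]]]' | python3 drive.py >/dev/null
echo '[[[0, 0, 0, 0.0365, -0.0404, 0, 60], [0, 0, 0, 0.0365, -0.0404, 0, 60], [0, 0, 0, 0.0365, -0.0404, 0, 60], [0, 0, 0, 0.0365, -0.0404, 0, 60], [0, 0, 0, 0.0365, -0.0404, 0, 60]]]' | python3 drive.py >/dev/null
echo '[[[0, 0, 0, 0.036, -0.04, 0, 60], [0, 0, 0, 0.036, -0.04, 0, 60], [0, 0, 0, 0.036, -0.04, 0, 60], [0, 0, 0, 0.0267, -0.0293, 0, 60], [0, 0, 0, 0, 0, 0.0133, 60]]]' | python3 drive.py
echo '[[[0, 0, 0, 0, 0, 0.0133, 60], [0, 0, 0, 0, 0, 0, 60], [0, 0, 0, 0, 0, 0, 60]]]' | python3 drive.py
python3 -c "
from h import *
delta([585.2,398.5,315]);d=shot('top');e=shot('side')
cv2.imwrite('pics/g1.png',np.vstack([cv2.resize(d['img'][165:255,150:280],(650,300)),cv2.resize(e['img'][150:270,150:390],(600,300)) if 0 else cv2.resize(cv2.resize(e['img'][140:300,150:330],(338,300)),(650,300))])[:,:,::-1])"
```

```text
clock: 2.38
eef_pos: [567.0, 355.4, 395.2]
ee_rot: [-3.091, -0.533, -0.009]
force: [1.4, 0.4, 0.1]
opening: 60.4
grasp_force: 0.0
clock: 2.63
eef_pos: [564.3, 348.7, 383.5]
ee_rot: [3.096, 0.526, -0.005]
force: [-0.8, 0.1, 0.8]
opening: 60.0
grasp_force: 0.0
{'clock': 2.633, 'joint_positions': [0.449, 0.421, 1.334, -0.001, 1.389, 1.683], 'eef_pos': [564.285, 348.737, 383.476], 'ee_rot': [3.096, 0.526, -0.005], 'force': [-0.759, 0.059, 0.773], 'opening': 60.024, 'grasp_force': 0.0}
tool delta [ 36.4 -40.1  68.3]
axes [[0.944, 0.331, -0.003], [0.331, -0.944, -0.002], [-0.003, 0.001, -1.0]]
```

View pics/g1.png

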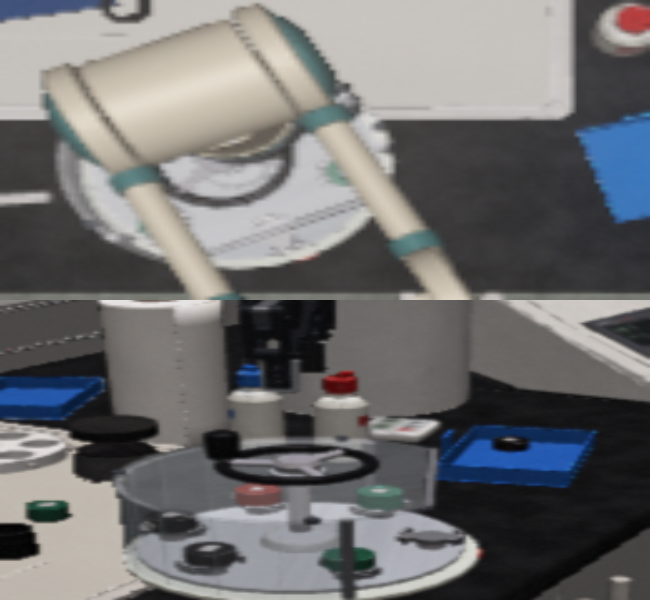

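The picture shows the fingers above and in front of the grip with the way down free, and the carousel unchanged. I move over the grip, go down, close and check.

In the tool's units: -20 mm is -0.0267, 18 mm is 0.024.

```bash

echo '[[[0, 0, 0, 0.024, -0.0267, 0, 60], [0, 0, 0, 0.024, -0.0267, 0, 60], [0, 0, 0, 0, 0, 0, 60], [0, 0, 0, 0, 0, 0, 60]]]' | python3 drive.py
python3 -c "
from h import *
delta([585.2,398.5,315])"
```

```text
clock: 3.07
eef_pos: [585.9, 399.6, 385.2]
ee_rot: [3.097, 0.528, 0.001]
force: [-0.9, -0.1, 0.7]
opening: 60.1
grasp_force: 0.0
{'clock': 3.067, 'joint_positions': [0.501, 0.49, 1.215, -0.0, 1.436, 1.734], 'eef_pos': [585.861, 399.578, 385.159], 'ee_rot': [3.097, 0.528, 0.001], 'force': [-0.912, -0.069, 0.658], 'opening': 60.138, 'grasp_force': 0.0}
tool delta [-1.   0.8 70.2]
axes [[0.943, 0.332, 0.001], [0.332, -0.943, 0.0], [0.001, 0.0, -1.0]]
```

In the tool's units: 20 mm is 0.0267, 15 mm is 0.02.

```bash

echo '[[[0, 0, 0, -0.0013, 0.0013, 0.0267, 50], [0, 0, 0, 0, 0, 0.0267, 50], [0, 0, 0, 0, 0, 0.02, 50], [0, 0, 0, 0, 0, 0.0133, 50], [0, 0, 0, 0, 0, 0.0053, 50]]]' | python3 drive.py
echo '[[[0, 0, 0, 0, 0, 0, 40], [0, 0, 0, 0, 0, 0, 15], [0, 0, 0, 0, 0, 0, 15], [0, 0, 0, 0, 0, 0, 15], [0, 0, 0, 0, 0, 0, 15]]]' | python3 drive.py
echo '[[[0, 0, 0, 0, 0, 0, 15], [0, 0, 0, 0, 0, 0, 15]]]' | python3 drive.py
python3 -c "
from h import *
delta([585.2,398.5,315])"
```

```text
clock: 3.48
eef_pos: [584.5, 397.0, 314.4]
ee_rot: [3.096, 0.526, -0.004]
force: [0.4, -0.6, -0.3]
opening: 50.0
grasp_force: 0.0
clock: 3.9
eef_pos: [585.3, 398.4, 317.3]
ee_rot: [-3.096, -0.528, -0.004]
force: [-0.8, -0.4, 4.3]
opening: 19.0
grasp_force: 59.2
clock: 4.07
eef_pos: [585.2, 398.5, 317.3]
ee_rot: [-3.096, -0.528, -0.004]
force: [-0.3, -1.2, 6.1]
opening: 19.2
grasp_force: 59.3
{'clock': 4.067, 'joint_positions': [0.5, 0.525, 1.323, -0.0, 1.291, 1.733], 'eef_pos': [585.25, 398.46, 317.264], 'ee_rot': [-3.096, -0.528, -0.004], 'force': [-0.307, -1.18, 6.15], 'opening': 19.174, 'grasp_force': 59.32}
tool delta [-0.  -0.1  2.3]
axes [[0.943, 0.332, 0.002], [0.332, -0.943, 0.001], [0.002, 0.0, -1.0]]
```

```bash
python3 - <<'E'
from h import *
a=np.radians(23.35-11.55*np.arange(11));P=44*np.c_[np.cos(a),np.sin(a),0*a]
M=np.array([[.943,.332,0],[.332,-.943,0],[0,0,-1]])
print((np.diff(P,axis=0)@M).round(1).tolist(), P[-1]+[544.85,381,0])
E
```

```text
[[-0.3, 8.8, 0.0], [-2.0, 8.6, 0.0], [-3.7, 8.0, 0.0], [-5.3, 7.1, 0.0], [-6.6, 5.9, 0.0], [-7.6, 4.5, 0.0], [-8.4, 2.9, 0.0], [-8.8, 1.1, 0.0], [-8.8, -0.7, 0.0], [-8.5, -2.4, 0.0]] [543.19930598 337.03097443   0.        ]
```

In the tool's units: 8.8 mm is 0.0117, 8.6 mm is 0.0115.

```bash

echo '[[[0, 0, 0, 0, 0, -0.0027, 15], [0, 0, 0, -0.0004, 0.0117, 0, 15], [0, 0, 0, -0.0027, 0.0115, 0, 15], [0, 0, 0, -0.0049, 0.0107, 0, 15], [0, 0, 0, -0.0071, 0.0095, 0, 15]]]' | python3 drive.py
echo '[[[0, 0, 0, 0, 0, 0, 15], [0, 0, 0, 0, 0, 0, 15]]]' | python3 drive.py
echo '[[[0, 0, 0, -0.0088, 0.0079, 0, 15], [0, 0, 0, -0.0101, 0.006, 0, 15], [0, 0, 0, -0.0112, 0.0039, 0, 15], [0, 0, 0, -0.0117, 0.0015, 0, 15], [0, 0, 0, -0.0117, -0.0009, 0, 15]]]' | python3 drive.py
echo '[[[0, 0, 0, -0.0113, -0.0032, 0, 15], [0, 0, 0, 0, 0, 0, 15], [0, 0, 0, 0, 0, 0, 15], [0, 0, 0, 0, 0, 0, 15]]]' | python3 drive.py
python3 - <<'E'
from h import *
delta([543.2,337.0,317])
d=shot('top');e=shot('side')
cv2.imwrite('pics/g2.png',np.hstack([cv2.resize(d['img'][165:255,160:250],(400,400)),cv2.resize(e['img'][180:305,170:295],(400,400))])[:,:,::-1])
E
```

```text
clock: 4.48
eef_pos: [585.3, 363.7, 317.3]
ee_rot: [-3.096, -0.528, -0.0]
force: [-0.7, 1.7, -0.7]
opening: 19.0
grasp_force: 59.8
clock: 4.65
eef_pos: [584.7, 362.4, 317.4]
ee_rot: [3.095, 0.526, -0.003]
force: [-0.2, -1.9, -2.2]
opening: 19.0
grasp_force: 59.8
clock: 5.07
eef_pos: [551.0, 337.6, 317.4]
ee_rot: [-3.096, -0.527, -0.0]
force: [1.1, 4.3, -4.9]
opening: 19.0
grasp_force: 60.0
clock: 5.4
eef_pos: [541.6, 337.6, 317.3]
ee_rot: [-3.096, -0.529, 0.003]
force: [-0.2, 4.2, -4.8]
opening: 19.1
grasp_force: 60.0
{'clock': 5.4, 'joint_positions': [0.448, 0.426, 1.497, 0.001, 1.221, 1.68], 'eef_pos': [541.582, 337.603, 317.346], 'ee_rot': [-3.096, -0.529, 0.003], 'force': [-0.221, 4.201, -4.825], 'opening': 19.073, 'grasp_force': 59.976}
tool delta [1.3 1.1 0.3]
axes [[0.943, 0.332, -0.002], [0.332, -0.943, 0.0], [-0.002, -0.001, -1.0]]
```

View pics/g2.png

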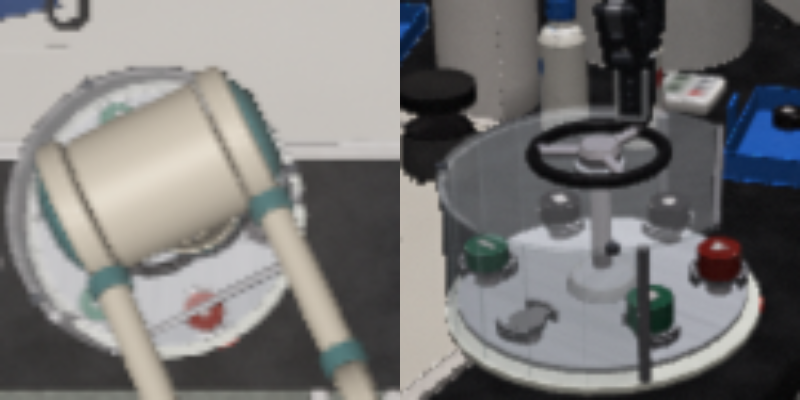

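The picture shows the red mount in the opening at top (205,308), near the red edge mark at (228,345), and in the side view at (720,258). I measure its position before letting go.

```bash
cat >> h.py <<'E'
def redmask(I,roi):
    h=cv2.cvtColor(I["img"],cv2.COLOR_RGB2HSV);m=cv2.inRange(h,(0,80,50),(10,255,255))|cv2.inRange(h,(170,80,50),(180,255,255))
    z=np.zeros_like(m);z[roi[1]:roi[3],roi[0]:roi[2]]=m[roi[1]:roi[3],roi[0]:roi[2]]
    c=max(cv2.findContours(z,0,1)[0],key=cv2.contourArea);return c
def front(p):
    C=np.array([545.2,381.1]);f=np.radians(207.1-180);q=np.array(p)[:2]-C
    return "carousel x %.1f y %.1f"%(q@[np.cos(f),np.sin(f)],q@[-np.sin(f),np.cos(f)])
E
python3 - <<'E'
from h import *
d=shot('top');e=shot('side')
p=(160+205/4.444,165+308/4.444)
c=redmask(d,(190,225,220,250));m=cv2.moments(c);print(cv2.boundingRect(c),m["m10"]/m["m00"],m["m01"]/m["m00"],p)
c2=redmask(e,(270,235,295,285));x,y,w,h=cv2.boundingRect(c2);print(x,y,w,h)
P=onz(d,(m["m10"]/m["m00"],m["m01"]/m["m00"]),60);print(P,front(P)); P=onz(d,p,63);print(P,front(P))
# side: red body bbox centre = mid-height centre
Q=onz(e,(x+w/2-.5,y+h/2-.5),53.5);print("side",Q,front(Q))
q,g=tri(ray(d,p),ray(e,(x+w/2-.5,y+h*.25)));print("tri",q,g)
E
```

```text
(203, 233, 8, 6) 206.94666666666663 236.2133333333333 (206.12961296129612, 234.30693069306932)
270 253 7 15
[467.07507675 342.92570608  60.        ] carousel x -86.9 y 1.6
[473.47249548 345.48895416  63.        ] carousel x -80.1 y 1.0
side [466.19506304 343.21947414  53.5       ] carousel x -87.6 y 2.3
tri [470.12309359 343.96057136  61.08947097] 7.523818941078586
```

In the tool's units: -30 mm is -0.04, -15 mm is -0.02.

```bash

echo '[[[0, 0, 0, 0, 0, 0, 40], [0, 0, 0, 0, 0, 0, 50], [0, 0, 0, 0, 0, 0, 50], [0, 0, 0, 0, 0, -0.02, 50], [0, 0, 0, 0, 0, -0.04, 50]]]' | python3 drive.py
echo '[[[0, 0, 0, 0, 0, -0.0133, 50], [0, 0, 0, -0.0533, -0.0027, 0, 50], [0, 0, 0, -0.0533, -0.0027, 0, 50], [0, 0, 0, -0.0533, -0.0027, 0, 50], [0, 0, 0, -0.0533, -0.0027, 0, 50]]]' | python3 drive.py
echo '[[[0, 0, -0.0223, -0.0467, -0.0027, 0, 50], [0, 0, -0.0204, 0, 0, 0, 50], [0, 0.0388, 0, 0, 0, 0, 50], [0, 0.0388, 0, 0, 0, 0, 50], [0, 0.0388, 0, 0, 0, 0, 50]]]' | python3 drive.py
echo '[[[0, 0.0388, 0, 0, 0, 0, 50], [0, 0.0392, 0, 0, 0, 0, 50], [0, 0, 0, 0, 0, 0, 50], [0, 0, 0, 0, 0, 0, 50]]]' | python3 drive.py
python3 - <<'E'
from h import *
delta([352.5,282.8,248.5])
d=shot('top');e=shot('side')
save(d,"t3.png",(160,165,250,255),5);save(e,"s3.png",(200,150,320,300),4)
E
```

```text
clock: 6.02
eef_pos: [542.3, 336.0, 359.8]
ee_rot: [3.093, 0.527, -0.012]
force: [0.6, 0.2, 0.3]
opening: 50.0
grasp_force: 0.0
clock: 6.43
eef_pos: [388.0, 290.7, 372.8]
ee_rot: [3.096, 0.527, 0.002]
force: [-0.3, 1.1, 0.3]
opening: 49.9
grasp_force: 0.0
clock: 6.85
eef_pos: [355.8, 281.8, 373.7]
ee_rot: [-2.922, -0.703, -0.553]
force: [0.8, 1.3, -0.8]
opening: 49.8
grasp_force: 0.0
clock: 7.18
eef_pos: [354.8, 281.3, 372.6]
ee_rot: [-2.792, -0.672, -0.876]
force: [-0.0, 1.0, -0.2]
opening: 50.2
grasp_force: 0.0
{'clock': 7.183, 'joint_positions': [0.531, -0.022, 2.041, -0.07, 0.517, 1.68], 'eef_pos': [354.805, 281.297, 372.598], 'ee_rot': [-2.792, -0.672, -0.876], 'force': [-0.047, 1.015, -0.162], 'opening': 50.159, 'grasp_force': 0.0}
tool delta [-72.   -2.5 101.1]
axes [[0.731, 0.455, 0.509], [0.374, -0.891, 0.259], [0.571, 0.001, -0.821]]
```

View pics/t3.png

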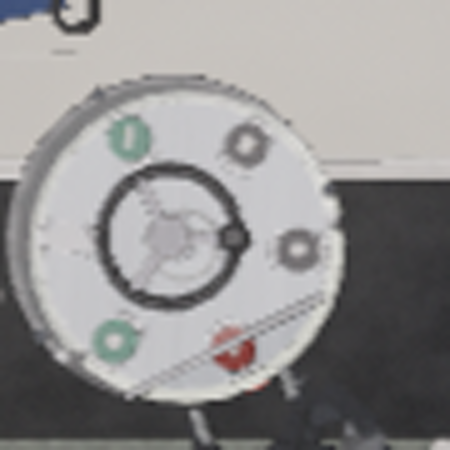

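View pics/s3.png

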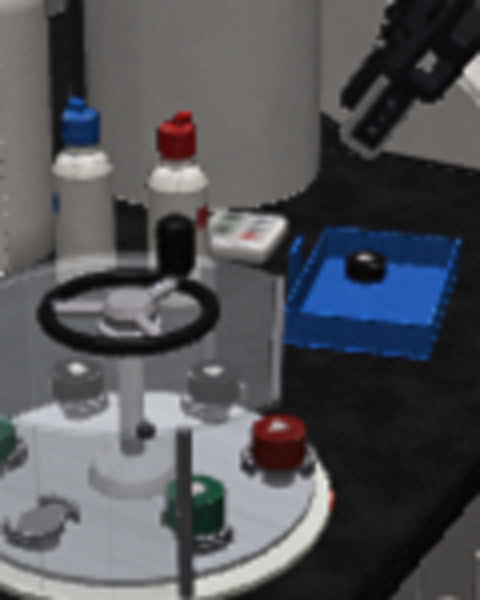

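The top crop shows the red mount at (234,350) with its neighbours still seated. The side crop shows the red mount's top face at (279,425) and its bottom at about (279,462). I triangulate it.

```bash
python3 - <<'E'
from h import *
d=shot('top');e=shot('side')
t=lambda u,v:(160+u/5-.4,165+v/5-.4)
s=lambda u,v:(200+u/4-.4,150+v/4-.4)
p,g=tri(ray(d,t(234,350)),ray(e,s(279,426)));print("red top",p.round(1),g.round(1),front(p))
P=onz(d,t(234,350),63);print("top z63",P.round(1),front(P));P=onz(e,s(279,426),63);print("side z63",P.round(1),front(P))
for n,q in dict(grA=(129,137),b1=(247,145),b2=(298,250),gB=(115,341),).items():
    P=onz(d,t(*q),61);a=P[:2]-[545.2,381.1];print(n,P.round(1),np.hypot(*a).round(1),np.degrees(np.arctan2(a[1],a[0])).round(1))
E
```

```text
red top [473.3 345.   62. ] 1.8 carousel x -80.4 y 0.7
top z63 [472.5 344.6  63. ] carousel x -81.4 y 0.6
side z63 [473.2 347.   63. ] carousel x -79.6 y 2.4
grA [617.2 417.   61. ] 80.5 26.5
b1 [611.7 336.6  61. ] 80.0 -33.8
b2 [540.1 301.7  61. ] 79.6 -93.7
gB [478.7 425.2  61. ] 79.8 146.5
```

In the tool's units: 28 mm is 0.0373, 27 mm is 0.036.

```bash

echo '[[[0, 0, 0, -0.024, -0.0013, 0.036, 50], [0, 0, 0, -0.024, -0.0013, 0.0373, 50], [0, 0, 0, -0.024, -0.0013, 0.0373, 50], [0, 0, 0, -0.0227, 0, 0.0373, 50], [0, 0, 0, 0, 0, 0, 50]]]' | python3 drive.py
echo '[[[0, 0, 0, 0, 0, 0, 50], [0, 0, 0, 0, 0, 0, 50]]]' | python3 drive.py
python3 - <<'E'
from h import *
delta([388,302,191.4])
E
```

```text
clock: 7.8
eef_pos: [357.3, 285.3, 234.5]
ee_rot: [-2.805, -0.676, -0.857]
force: [-0.9, -0.1, -1.2]
opening: 50.4
grasp_force: 0.0
clock: 7.97
eef_pos: [360.7, 288.1, 242.6]
ee_rot: [-2.786, -0.669, -0.885]
force: [1.2, 0.0, 0.3]
opening: 50.1
grasp_force: 0.0
{'clock': 7.967, 'joint_positions': [0.539, 0.185, 2.239, -0.356, 0.11, 1.98], 'eef_pos': [360.741, 288.127, 242.602], 'ee_rot': [-2.786, -0.669, -0.885], 'force': [1.212, 0.041, 0.311], 'opening': 50.092, 'grasp_force': 0.0}
tool delta [-4.6  0.1 59.5]
axes [[0.728, 0.454, 0.514], [0.371, -0.891, 0.263], [0.577, -0.001, -0.817]]
```

```bash
cat > kin.py <<'E'
import numpy as np
from scipy.optimize import least_squares
D=np.array([[574.8,403.9,.277,1.506,1.361],[385.3,405,-.018,1.858,1.3],[709.2,385.2,.49,1.215,1.436],[708.,317.3,.525,1.323,1.291],[638.2,317.3,.426,1.497,1.221],[452.8,372.6,-.022,2.041,.517]])
def A(q2,q3,q5):
    a=q2+q3;b=a+q5
    return np.array([[1,0,np.sin(q2),np.sin(a),np.cos(a),np.sin(b)],[0,1,np.cos(q2),np.cos(a),-np.sin(a),np.cos(b)]])
X=np.vstack([A(*d[2:]) for d in D]);y=D[:,:2].ravel()
S=np.linalg.lstsq(X,y,rcond=1e-6);w=S[0]
def ik(r,z,tilt):
    f=lambda q:A(*q)@w-[r,z]
    g=lambda q:np.r_[f(q),500*(q.sum()-(np.pi-tilt))]
    return least_squares(g,[.2,2.2,.3]).x
E
python3 - <<'E'
from kin import *
print(w.round(1),(X@w-y).round(1),S[3])
M=np.array([473.5,345.5,53.5])
for az in (27,36.1):
  for t in (20,25,28,30,32,35,40):
    T=np.radians(t);u=np.r_[np.sin(T)*np.cos(np.radians(az)),np.sin(T)*np.sin(np.radians(az)),-np.cos(T)]
    print(az,t,[(b,ik(np.hypot(*(M-(168+b)*u)[:2]),(M-(168+b)*u)[2],T).round(2).tolist()) for b in (0,60)])
E
```

```text
[  9.  138.1 624.7 418.   60.4 188.4] [ 0.4 -0.4 -0.4 -0.1 -0.  -0.1  0.   0.5 -0.1  0.4  0.1 -0.4] [4.80618306 3.51674525 0.58766382 0.39332372 0.1553789  0.094405  ]
27 20 [(0, [0.33, 2.03, 0.43]), (60, [0.23, 2.0, 0.57])]
27 25 [(0, [0.32, 2.1, 0.28]), (60, [0.2, 2.08, 0.42])]
27 28 [(0, [0.32, 2.14, 0.19]), (60, [0.19, 2.13, 0.33])]
27 30 [(0, [0.32, 2.17, 0.13]), (60, [0.19, 2.17, 0.26])]
27 32 [(0, [0.32, 2.2, 0.06]), (60, [0.19, 2.2, 0.2])]
27 35 [(0, [0.33, 2.25, -0.04]), (60, [0.19, 2.25, 0.09])]
27 40 [(0, [0.35, 2.32, -0.22]), (60, [0.2, 2.34, -0.09])]
36.1 20 [(0, [0.33, 2.03, 0.43]), (60, [0.23, 2.0, 0.57])]
36.1 25 [(0, [0.32, 2.1, 0.28]), (60, [0.2, 2.08, 0.42])]
36.1 28 [(0, [0.32, 2.15, 0.19]), (60, [0.19, 2.13, 0.33])]
36.1 30 [(0, [0.32, 2.18, 0.13]), (60, [0.19, 2.17, 0.26])]
36.1 32 [(0, [0.32, 2.21, 0.06]), (60, [0.18, 2.2, 0.2])]
36.1 35 [(0, [0.32, 2.25, -0.04]), (60, [0.18, 2.25, 0.09])]
36.1 40 [(0, [0.34, 2.32, -0.22]), (60, [0.2, 2.34, -0.09])]
```

Joint 5 is at its limit at a 35° tilt, so I use 30°. That still leaves about 10 mm of clearance from the gripper body to the bead.

In the tool's units: -5 mm is -0.0067, -0.05 rad is -0.0159.

```bash

echo '[[[0, -0.0159, 0, 0, 0, -0.0067, 50], [0, -0.0143, 0, 0, 0, -0.0067, 50], [0, 0, 0, 0, 0, 0, 50], [0, 0, 0, 0, 0, 0, 50]]]' | python3 drive.py
python3 - <<'E'
from h import *
delta([397.8,306.9,200.7])
E
```

```text
clock: 8.3
eef_pos: [355.5, 285.5, 252.2]
ee_rot: [-2.841, -0.682, -0.762]
force: [0.6, 0.3, 0.1]
opening: 49.6
grasp_force: 0.0
{'clock': 8.3, 'joint_positions': [0.537, 0.161, 2.195, -0.123, 0.263, 1.748], 'eef_pos': [355.504, 285.45, 252.229], 'ee_rot': [-2.841, -0.682, -0.762], 'force': [0.583, 0.262, 0.125], 'opening': 49.63, 'grasp_force': 0.0}
tool delta [15.3  0.2 68.3]
axes [[0.771, 0.454, 0.446], [0.393, -0.891, 0.228], [0.501, -0.001, -0.866]]
```

The rows are not in the units I measure in: shifts go in shares of 750 mm and turns go in shares of pi rad. I convert before sending: 20 mm is 0.0267, 15.3 mm is 0.0204.

```bash

echo '[[[0, 0, 0, 0.0204, 0, 0.0133, 50], [0, 0, 0, 0, 0, 0.0267, 50], [0, 0, 0, 0, 0, 0.0133, 50], [0, 0, 0, 0, 0, 0, 50], [0, 0, 0, 0, 0, 0, 50]]]' | python3 drive.py
python3 - <<'E'
from h import *
delta([397.8,306.9,200.7])
E
```

```text
clock: 8.72
eef_pos: [383.3, 299.4, 221.6]
ee_rot: [-2.847, -0.685, -0.749]
force: [0.3, -0.7, -0.1]
opening: 49.8
grasp_force: 0.0
{'clock': 8.717, 'joint_positions': [0.532, 0.255, 2.174, -0.149, 0.201, 1.769], 'eef_pos': [383.265, 299.377, 221.606], 'ee_rot': [-2.847, -0.685, -0.749], 'force': [0.335, -0.653, -0.137], 'opening': 49.808, 'grasp_force': 0.0}
tool delta [ 4.  -0.1 26.3]
axes [[0.775, 0.455, 0.438], [0.396, -0.891, 0.223], [0.492, 0.0, -0.871]]
```

```bash

echo '[[[0, 0, 0, 0.0013, 0, 0.0133, 50], [0, 0, 0, 0.0013, 0, 0.0133, 50], [0, 0, 0, 0, 0, 0.008, 50], [0, 0, 0, 0, 0, 0, 50], [0, 0, 0, 0, 0, 0, 50]]]' | python3 drive.py
python3 - <<'E'
from h import *
delta([397.8,306.9,200.7])
d=shot('top');e=shot('side')
save(e,"s4.png",(215,170,315,295),4.7)
E
```

```text
clock: 9.13
eef_pos: [396.7, 306.3, 199.8]
ee_rot: [-2.847, -0.685, -0.749]
force: [-0.2, -0.7, -0.5]
opening: 50.1
grasp_force: 0.0
{'clock': 9.133, 'joint_positions': [0.53, 0.312, 2.171, -0.196, 0.148, 1.814], 'eef_pos': [396.694, 306.253, 199.839], 'ee_rot': [-2.847, -0.685, -0.749], 'force': [-0.155, -0.662, -0.546], 'opening': 50.069, 'grasp_force': 0.0}
tool delta [ 1.5 -0.1 -0.1]
axes [[0.775, 0.455, 0.439], [0.396, -0.891, 0.224], [0.492, 0.0, -0.87]]
```

View pics/s4.png

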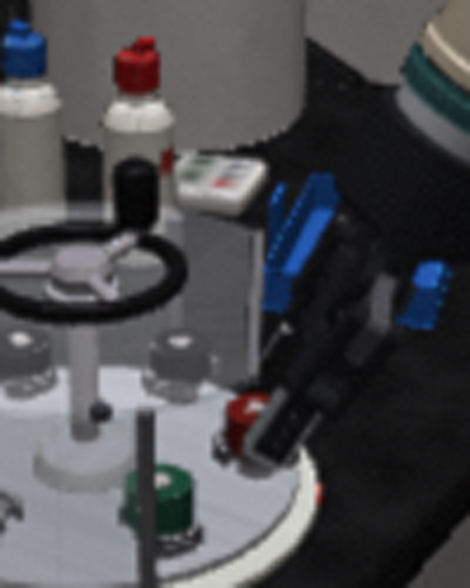

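The picture shows the fingers on either side of the red mount, near tip at (268,450), mount at (247,420), with the gripper clear of the roof bead. I close and check.

In the tool's units: 1.5 mm is 0.002.

```bash

echo '[[[0, 0, 0, 0.002, 0, 0, 45], [0, 0, 0, 0, 0, 0, 38], [0, 0, 0, 0, 0, 0, 34], [0, 0, 0, 0, 0, 0, 30], [0, 0, 0, 0, 0, 0, 22]]]' | python3 drive.py
echo '[[[0, 0, 0, 0, 0, 0, 22], [0, 0, 0, 0, 0, 0, 22], [0, 0, 0, 0, 0, 0, 22]]]' | python3 drive.py
python3 -c "
from h import *
delta([397.8,306.9,205.7])"
```

```text
clock: 9.65
eef_pos: [397.7, 306.9, 201.8]
ee_rot: [-2.846, -0.684, -0.752]
force: [-2.1, -0.3, 5.8]
opening: 27.1
grasp_force: 58.7
clock: 9.9
eef_pos: [397.7, 306.9, 201.8]
ee_rot: [-2.846, -0.684, -0.753]
force: [-2.4, -1.5, 5.5]
opening: 26.9
grasp_force: 58.8
{'clock': 9.9, 'joint_positions': [0.529, 0.309, 2.167, -0.19, 0.151, 1.809], 'eef_pos': [397.74, 306.858, 201.757], 'ee_rot': [-2.846, -0.684, -0.753], 'force': [-2.382, -1.548, 5.461], 'opening': 26.871, 'grasp_force': 58.772}
tool delta [ 2.  -0.  -3.4]
axes [[0.774, 0.455, 0.44], [0.395, -0.891, 0.225], [0.494, 0.0, -0.869]]
```

In the tool's units: -1.7 mm is -0.0023, -1.5 mm is -0.002.

```bash

echo '[[[0, 0, 0, 0.0011, 0, -0.002, 22], [0, 0, 0, 0.0011, 0, -0.002, 22], [0, 0, 0, 0.0013, 0, -0.0023, 22], [0, 0, 0, 0, 0, 0, 22], [0, 0, 0, 0, 0, 0, 22]]]' | python3 drive.py
echo '[[[0, 0, 0, 0, 0, -0.008, 22], [0, 0, 0, 0, 0, -0.016, 22], [0, 0, 0, 0, 0, -0.0267, 22], [0, 0, 0, 0, 0, -0.0267, 22], [0, 0, 0, 0, 0, -0.0267, 22]]]' | python3 drive.py
echo '[[[0, 0, 0, 0, 0, -0.016, 22], [0, 0, 0, 0, 0, 0, 22], [0, 0, 0, 0, 0, 0, 22]]]' | python3 drive.py
python3 - <<'E'
from h import *
s=delta([397.8,306.9,205.7]);e=shot('side')
save(e,"s5.png",(170,130,320,295),3.6)
E
```

```text
clock: 10.32
eef_pos: [397.9, 306.9, 206.6]
ee_rot: [-2.846, -0.684, -0.751]
force: [0.2, 0.3, 0.1]
opening: 27.4
grasp_force: 59.1
clock: 10.73
eef_pos: [362.8, 289.0, 275.0]
ee_rot: [-2.847, -0.684, -0.749]
force: [0.1, 0.2, -1.0]
opening: 27.3
grasp_force: 59.1
clock: 10.98
eef_pos: [358.0, 286.6, 285.6]
ee_rot: [-2.845, -0.684, -0.754]
force: [0.8, 0.2, -1.1]
opening: 26.9
grasp_force: 59.1
{'clock': 10.983, 'joint_positions': [0.537, 0.111, 2.138, -0.087, 0.378, 1.708], 'eef_pos': [358.037, 286.61, 285.556], 'ee_rot': [-2.845, -0.684, -0.754], 'force': [0.836, 0.25, -1.118], 'opening': 26.948, 'grasp_force': 59.13}
tool delta [-0.7  0.  91.5]
axes [[0.774, 0.455, 0.441], [0.395, -0.891, 0.225], [0.495, -0.0, -0.869]]
```

View pics/s5.png

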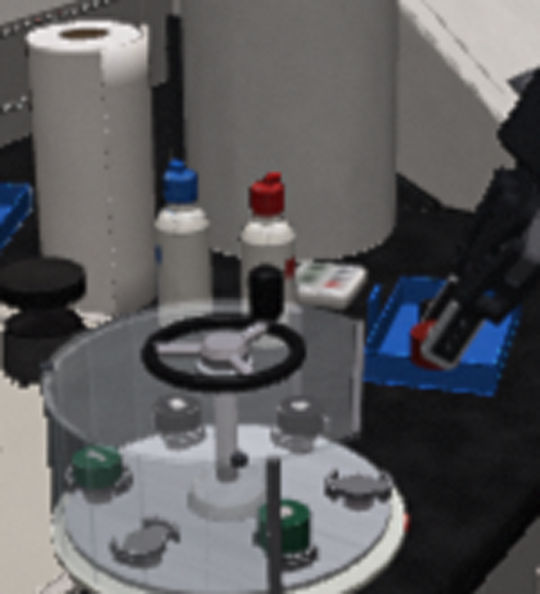

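The picture shows the red mount held upright between the tips at (425,345), with the other mounts still in their seats. Now I work out the wrist margins for placing it.

```bash
cat >> kin.py <<'E'
def full(tcp,u):
    W=np.array(tcp)-w[5]*np.array(u);j1=np.arctan2(W[1],W[0]);r=np.hypot(W[0],W[1])
    f=lambda q:(A(q[0],q[1],0)[:,:5]@w[:5])-[r,W[2]]
    q=least_squares(f,[.3,2.1]).x;a=q.sum();e=np.array([np.cos(j1),np.sin(j1),0]);n=np.array([-np.sin(j1),np.cos(j1),0]);k=np.array([0,0,1.])
    F=np.sin(a)*e+np.cos(a)*k; G=np.cos(a)*e-np.sin(a)*k
    return np.round([j1,*q,np.arctan2(u@n,u@G),np.arccos(F@u)],2).tolist()  # j4 sign unverified
E
python3 - <<'E'
from kin import *
from h import R
u0=np.array([.441,.225,-.869])
print("now",full([358,286.6,285.6],u0),"grasp",full([397.7,306.9,201.8],u0))
P=np.array([543.5,84.3,2]);off=np.array([75.8,38.6,-157.8])
for az in (-20,0,8.8,15.6,27,40,50,60,75,90):
    r=R.from_euler("z",az-27,degrees=True);t=P-r.apply(off)
    print(az,t.round(1),full(t,r.apply(u0)),full(t+[0,0,60],r.apply(u0))[2:])
E
```

```text
now [0.73, 0.11, 2.13, -0.32, 0.41] grasp [0.7, 0.31, 2.17, -0.63, 0.19]
-20 [463.6 113.4 159.8] [0.37, 0.39, 2.23, -1.24, 0.35] [2.16, -0.85, 0.45]
0 [458.4  84.3 159.8] [0.23, 0.37, 2.29, -1.75, 0.11] [2.22, -0.56, 0.21]
8.8 [459.4  71.3 159.8] [0.15, 0.36, 2.3, 3.14, 0.03] [2.22, 0.0, 0.17]
15.6 [461.6  61.4 159.8] [0.1, 0.37, 2.29, 1.87, 0.09] [2.22, 0.46, 0.19]
27 [467.7  45.7 159.8] [0.01, 0.37, 2.27, 1.45, 0.22] [2.2, 0.8, 0.31]
40 [478.3  29.6 159.8] [-0.07, 0.39, 2.22, 1.2, 0.38] [2.15, 0.85, 0.48]
50 [488.8  19.2 159.8] [-0.12, 0.42, 2.17, 1.06, 0.5] [2.1, 0.83, 0.6]
60 [501.   10.6 159.8] [-0.15, 0.44, 2.11, 0.94, 0.61] [2.04, 0.78, 0.72]
75 [521.5   2.1 159.8] [-0.18, 0.48, 2.0, 0.78, 0.77] [1.95, 0.69, 0.89]
90 [543.5  -0.8 159.8] [-0.17, 0.53, 1.9, 0.66, 0.93] [1.84, 0.6, 1.04]
```

```bash

echo '[[[0, 0, 0, -0.0013, 0.0133, -0.0007, 22], [0, 0, 0, -0.0013, 0.0333, -0.0007, 22], [0, 0, 0, -0.0013, 0.0333, -0.0007, 22], [0, 0, 0, -0.0013, 0.0333, -0.0007, 22], [0, 0, 0, -0.0013, 0.0333, -0.0007, 22]]]' | python3 drive.py
echo '[[[0, 0, 0, -0.0013, 0.0333, -0.0007, 22], [0, 0, 0, -0.0013, 0.0333, -0.0007, 22], [0, 0, 0, -0.0013, 0.0333, -0.0007, 22], [0, 0, 0, -0.0013, 0.0333, -0.0007, 22], [0, 0, 0, -0.0013, 0.0333, -0.0007, 22]]]' | python3 drive.py
echo '[[[0, 0, 0, 0, 0.0267, 0, 22], [0, 0, 0, 0, 0.0133, 0, 22], [0, 0, 0, 0, 0, 0, 22], [0, 0, 0, 0, 0, 0, 22]]]' | python3 drive.py
python3 - <<'E'
from h import *
delta([467.7,45.7,195])
# tray upkeep: re-measure tray from two heights is covered; check tray rim in the side view
d=shot('top');e=shot('side')
for q in [(583.4,146.4,26),(624.6,-1,26),(523.7,-27.9,26),(482.9,118.8,26)]: print(proj(e,q).round(1).tolist())
h=cv2.cvtColor(e["img"],cv2.COLOR_RGB2HSV);m=cv2.inRange(h,(100,130,40),(125,255,255));z=np.zeros_like(m);z[195:245,262:330]=m[195:245,262:330]
c=max(cv2.findContours(z,0,1)[0],key=cv2.contourArea);print(cv2.boundingRect(c))
E
```

```text
clock: 11.45
eef_pos: [403.7, 185.2, 283.4]
ee_rot: [-2.847, -0.685, -0.748]
force: [0.1, 0.9, -0.4]
opening: 27.5
grasp_force: 59.2
clock: 11.87
eef_pos: [455.6, 70.8, 283.1]
ee_rot: [-2.847, -0.683, -0.748]
force: [0.5, 1.0, -0.8]
opening: 27.2
grasp_force: 59.2
clock: 12.2
eef_pos: [468.6, 45.5, 283.3]
ee_rot: [-2.847, -0.682, -0.747]
force: [-1.4, 0.4, -1.1]
opening: 26.9
grasp_force: 59.2
{'clock': 12.2, 'joint_positions': [-0.175, 0.14, 2.107, 0.6, 0.554, 0.464], 'eef_pos': [468.588, 45.494, 283.341], 'ee_rot': [-2.847, -0.682, -0.747], 'force': [-1.366, 0.444, -1.098], 'opening': 26.933, 'grasp_force': 59.223}
tool delta [-44.   -0.4  76.6]
axes [[0.776, 0.454, 0.437], [0.394, -0.891, 0.225], [0.492, -0.002, -0.871]]
[[268.7, 226.7]]
[[280.1, 205.6]]
[[314.9, 209.0]]
[[307.4, 230.8]]
(271, 206, 45, 34)
```

In the tool's units: 23 mm is 0.0307, 17.4 mm is 0.0232.

```bash

echo '[[[0, 0, 0, -0.0133, 0, 0.0232, 22], [0, 0, 0, -0.0173, 0, 0.0307, 22], [0, 0, 0, -0.0173, 0, 0.0307, 22], [0, 0, 0, -0.0107, 0, 0.0187, 22], [0, 0, 0, 0, 0, 0, 22]]]' | python3 drive.py
echo '[[[0, 0, 0, 0, 0, 0, 22], [0, 0, 0, -0.0067, 0, 0.0116, 22], [0, 0, 0, -0.0053, 0, 0.0093, 22], [0, 0, 0, 0, 0, 0, 22], [0, 0, 0, 0, 0, 0, 22]]]' | python3 drive.py
python3 - <<'E'
from h import *
delta([467.7,45.7,160])
d=shot('top');e=shot('side')
c=redmask(e,(262,195,330,250));print("side red",cv2.boundingRect(c));
E
```

```text
clock: 12.72
eef_pos: [466.5, 47.0, 192.3]
ee_rot: [-2.846, -0.684, -0.74]
force: [-0.5, 0.7, -2.3]
opening: 27.4
grasp_force: 59.2
clock: 13.13
eef_pos: [468.9, 45.9, 178.3]
ee_rot: [-2.846, -0.685, -0.754]
force: [-0.6, 0.7, 0.4]
opening: 26.9
grasp_force: 59.2
{'clock': 13.133, 'joint_positions': [-0.174, 0.33, 2.247, 1.157, 0.331, -0.146], 'eef_pos': [468.944, 45.854, 178.269], 'ee_rot': [-2.846, -0.685, -0.754], 'force': [-0.562, 0.711, 0.353], 'opening': 26.859, 'grasp_force': 59.23}
tool delta [-10.1  -0.4  15.3]
axes [[0.774, 0.455, 0.441], [0.396, -0.89, 0.225], [0.495, 0.001, -0.869]]
side red (287, 215, 5, 6)
```

In the tool's units: 4.4 mm is 0.0059, -1.5 mm is -0.002.

```bash

echo '[[[0, 0, 0, -0.0033, 0, 0.0059, 22], [0, 0, 0, -0.0033, 0, 0.0059, 22], [0, 0, 0, -0.002, 0, 0.0035, 22], [0, 0, 0, 0, 0, 0, 22], [0, 0, 0, 0, 0, 0, 22]]]' | python3 drive.py
echo '[[[0, 0, 0, -0.0011, 0, 0.0017, 22], [0, 0, 0, -0.0007, 0, 0.0012, 22], [0, 0, 0, 0, 0, 0, 22], [0, 0, 0, 0, 0, 0, 22]]]' | python3 drive.py
```

```text
clock: 13.65
eef_pos: [468.8, 45.5, 164.7]
ee_rot: [-2.846, -0.685, -0.753]
force: [-0.4, -0.1, -1.0]
opening: 27.2
grasp_force: 59.2
clock: 13.98
eef_pos: [468.5, 45.4, 161.6]
ee_rot: [-2.846, -0.684, -0.751]
force: [0.3, -0.2, -0.7]
opening: 27.2
grasp_force: 59.2
```

In the tool's units: 0.9 mm is 0.0012, -0.5 mm is -0.0007.

```bash

echo '[[[0, 0, 0, -0.0007, 0, 0.0012, 22], [0, 0, 0, 0, 0, 0, 22], [0, 0, 0, 0, 0, 0, 22]]]' | python3 drive.py
echo '[[[0, 0, 0, -0.0004, 0, 0.0007, 22], [0, 0, 0, 0, 0, 0, 22], [0, 0, 0, 0, 0, 0, 22]]]' | python3 drive.py | sed -n '1,4p'
echo '[[[0, 0, 0, -0.0004, 0, 0.0007, 22], [0, 0, 0, 0, 0, 0, 22], [0, 0, 0, 0, 0, 0, 22]]]' | python3 drive.py | sed -n '1,4p'
```

```text
clock: 14.23
eef_pos: [468.5, 45.4, 160.4]
ee_rot: [-2.846, -0.684, -0.751]
force: [-0.3, -0.3, -1.3]
opening: 26.7
grasp_force: 59.2
clock: 14.48
eef_pos: [468.6, 45.4, 159.9]
ee_rot: [-2.846, -0.684, -0.751]
force: [-0.0, 0.3, 0.6]
clock: 14.73
eef_pos: [468.5, 45.4, 159.8]
ee_rot: [-2.846, -0.684, -0.753]
force: [-2.2, -0.6, 4.8]
```

It touched down at the predicted height, with 4.8 N upward. I open slowly and back off.

```bash

echo '[[[0, 0, 0, 0, 0, 0, 28], [0, 0, 0, 0, 0, 0, 30], [0, 0, 0, 0, 0, 0, 33], [0, 0, 0, 0, 0, 0, 38], [0, 0, 0, 0, 0, 0, 42]]]' | python3 drive.py
echo '[[[0, 0, 0, 0, 0, 0, 42], [0, 0, 0, 0, 0, -0.0107, 42], [0, 0, 0, 0, 0, -0.0267, 42], [0, 0, 0, 0, 0, -0.04, 42], [0, 0, 0, 0, 0, -0.0533, 42]]]' | python3 drive.py
echo '[[[0, 0, 0, 0, 0, -0.0533, 42], [0, 0, 0, 0, 0, -0.0533, 42], [0, 0, 0, 0, 0, -0.0533, 42], [0, 0, 0, 0, 0, 0, 42], [0, 0, 0, 0, 0, 0, 42]]]' | python3 drive.py
python3 - <<'E'
from h import *
d=shot('top');e=shot('side')
c=redmask(d,(255,185,325,240));m=cv2.moments(c);pd=(m["m10"]/m["m00"],m["m01"]/m["m00"]);print(cv2.boundingRect(c))
c=redmask(e,(262,195,330,250));print("side red",cv2.boundingRect(c))
P=onz(d,pd,21);v=P[:2]-[553.7,59.1];print(P,"tray",v@[.963,.269],v@[-.269,.963])
a=cv2.resize(d['img'][165:255,160:330],(680,360));b=cv2.resize(e['img'][180:300,170:330],(320,240))
cv2.imwrite("pics/end.png",np.vstack([np.hstack([a[:, :680]]),np.hstack([b,cv2.resize(e['img'][195:245,260:330],(360,240))])])[:,:,::-1])
E
```

```text
clock: 15.15
eef_pos: [468.5, 45.4, 159.1]
ee_rot: [-2.847, -0.684, -0.751]
force: [0.2, -0.4, 0.3]
opening: 42.1
grasp_force: 0.0
clock: 15.57
eef_pos: [424.8, 23.4, 243.7]
ee_rot: [-2.847, -0.683, -0.742]
force: [1.9, 0.7, 0.7]
opening: 42.0
grasp_force: 0.0
clock: 15.98
eef_pos: [372.3, -3.9, 351.1]
ee_rot: [-2.848, -0.685, -0.759]
force: [0.5, 0.4, -0.5]
opening: 41.9
grasp_force: 0.0
(279, 210, 8, 8)
side red (287, 222, 10, 7)
[544.32067534  84.36348948  21.        ] tray -2.2364109740268967 26.851778704108384
```

View pics/end.png

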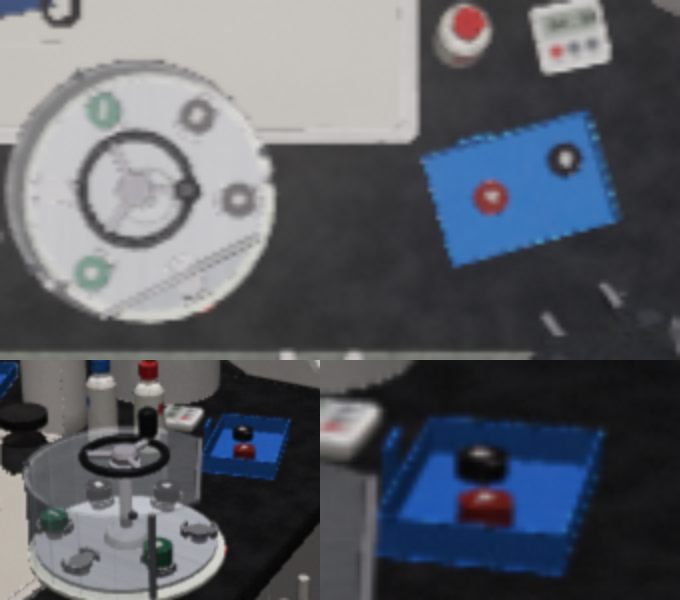

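The final picture shows the red mount flat in the tray at (490,197) beside the black one at (565,158). The four other mounts are in their seats and nothing else has moved.

```bash
python3 -c "
from station import manip
print(manip.job_done())"
```

```text
the job is handed in; nothing more can be done
None
```

The job is handed in at about 16 s: the red mount stands flat and face up in the blue tray beside the black one, and the last pictures show the other mounts in their seats and nothing else disturbed; no verdict was returned.

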